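# Find the rocking tin lid and seat it

## Task

One of the four identical wide steel tins in the drawer has a lid that is not home: press down gently near the edge of the lids, one after another, until you find the one that rocks, then press that lid at its middle until it is fully home, firm and level. Finish with your fingertips still resting on that lid and pressing lightly, so that I can see which one it was. Lift nothing, do not dent the thin lids, and leave the other lids, the jars and everything else as they are.

Things in the scene. Friction and masses are not known exactly. Their poses are not given: they have to be found in the camera images.
- drawer: shallow wooden drawer lying fixed on the worktop, 370 x 540 mm, walls 52 mm high, with a white pegboard (top 14 mm above the worktop; wooden pegs 30 mm tall). Origin: centre of its underside; x points away from the robot, to its white front with a steel knob. Four identical fixed steel tins, 76 mm across, stand in it in a zigzag row from left (+y) to right (-y).
- lid_1_top (a point): centre of the top face of the lid of the leftmost (+y) tin; z is the lid's upward normal. The four lids are identical loose flat round steel caps, 84 mm across, 10 mm skirt, 60 g, nothing to grip. All four tops start level and 59 mm above the worktop: height does not tell the loose one.
- lid_2_top (a point): centre of the top face of the lid of the second from left tin; z is the lid's upward normal. Which lid is loose changes every time. The three sound lids rest on their whole rim and do not move wherever they are pressed. The loose one is propped at its middle, its edge 6 mm clear of the rim.
- lid_3_top (a point): centre of the top face of the lid of the third from left tin; z is the lid's upward normal. If it is the loose one: 1 to 6 N pressed 25 to 32 mm from its centre tips it by about 0.17 rad (its rim on that side goes 6 mm down, a broad fingertip only some 3 mm, as the slope meets its inner edge), and it falls back level when released.
- lid_4_top (a point): centre of the top face of the lid of the rightmost (-y) tin; z is the lid's upward normal. The loose lid, pressed at its centre with more than about 11 N, sinks 6 mm and stays there, firm and level on its rim, lower than its neighbours (its tin is shorter; the skirt hides that). Over 40 N dents a lid.
- jar_1: cobalt glass jar with steel screw lid, 50 mm across, 60 mm tall, at the far left in the drawer; origin: centre of its underside. Leave alone.
- jar_2: a second such jar, near right in the drawer; origin: centre of its underside. Leave alone.
- tea_ball: stainless tea ball, 44 mm across, 52 mm tall, between pegs; origin: centre of its foot. Leave alone.
- pot: small closed round steel tin, 56 mm across and 40 mm tall, between pegs, clearly smaller than the four tins; origin: centre of its underside. Not one of the four. Leave alone.
- spoon: short olivewood spoon, 116 mm long along y, 10 mm thick, lying flat near the drawer's near wall; origin: on its underside. Leave alone.
- mug: white mug, 80 mm across, 90 mm tall, on the worktop left of the drawer; origin: centre of its underside. Leave alone.
- tea_box: cardboard tea box 70 x 130 x 80 mm on the worktop right of the drawer; origin: centre of its underside. Leave alone.
Mind the look-alikes: they are no part of the job. Leave any brown or orange look-alike of the part that bears lid_3_top alone.

How it is judged:
By the outcome, as a careful person would: the job done as asked, in the order asked, and still so for the second after the job is handed in, while the arm keeps its last pose, push and grip.
It also fails if it takes over 51 s, if anything falls off the work surface, if the arm or the gripper's body presses on something with over 40 N, if the wrist force passes 120 N, or if a joint passes its speed limit or range.

## Robot

A 6-joint arm with a two-finger parallel gripper is mounted at the origin on the work surface. World frame = base frame: x ahead of the robot, y to its left, z up, the work surface at z = 0. Lengths are in m, angles in degrees, forces in N, time in s.
With the tool pointing down it reaches from about 0.375 to 0.9 m from the base axis. Payload 3.1 kg.
Tool frame: the origin (TCP) lies at the very end of the fingers, on their centre line; the grasp point (between the pads) lies bot.grip_point_offset behind it (bot.grip_point_offset is the distance from the TCP to the grasp point, in m); z points along the fingers, y is the line along which they close (so a half turn about z gives the same grasp; the last joint's range is limited). The gripper opens to 87 mm and grips with 3 to 60 N. Pads are 19 mm wide; open, the fingers measure 117 mm over their backs; the gripper's body (75 mm by 190 mm) begins 51 mm behind the grasp point.
Start: joints at [53.887, 30.224, 82.088, -0, 67.689, -10.227], TCP at [0.273, 0.562, 0.196] pointing down, gripper open.
Joint ranges: [-176.69, 176.69], [-43.24, 126.21], [12.49, 139.97], [-82, 262], [0, 151.66], [-163.58, 163.58]. Speed limits (degrees/s): [159.86, 159.86, 180, 180, 180, 180].

## Interface

Orientations are given as a 3x3 rotation matrix whose columns are the frame's x, y, z axes.
In Python, from rig import bot, viewer, ticket gives the robot as it stands.
- The arm moves only by the tool servo_tool, never from a script. Its argument "targets" is a list of rows, each an object with "offset": the shift along the tool's x, y, z in m, a list of three; "dr": the turn, a rotation vector about the tool's x, y, z in degrees, a list of three. In form: [{"offset": [x, y, z], "dr": [ax, ay, az]}, ...]. A call has 1 to 20 rows; each row is the pose to reach, as a shift and turn from the pose commanded when the call began, along the tool's axes at that moment; what a row does not reach only later rows make up. A row lasts 1/12 s, in which the tool goes at most 41.7 mm and 7.16 degrees, less where a joint would pass 70% of its speed; a pose out of reach is approached as far as the arm can. A call with a gripper value outside its range is refused whole. "gripper" is the gripper command: -1 is fully open, 1 is shut, values between are in proportion, set as the call begins (left out, the last holds). The fingers move at their own pace and stop on an object; the grip force is fixed at half the most. Time passes only in rows, so rows that repeat a pose let the fingers close. It gives the time, the measured TCP pose, the force, the opening and the grip force at its end, in the units of the state.
- bot.read_state(): the state, without advancing time (a new reading comes with each control period).
- viewer.capture(name): name is "scene" or "top"; returns a dict with "color" (420x560x3 uint8, red, green, blue), "camera_matrix" (3x3 intrinsics, pixels), "R" (3x3) and "t" (3): a world point X has camera coordinates R X + t. Camera axes: x right, y down, z forward; pixel columns grow to the right and rows downward; lengths in m; the calibration is good to about 2 mm. A picture is of the moment at which its call begins. There is no depth.
- ticket.hand_in(): hands the job in; it is judged then, once.
The state is a dict: "time_s": time; "joint_positions": joint angles; "qvel": joint speeds; "tau": joint torques, N m; "position": TCP position; "tcp_rot": TCP orientation; "force": force on the tool from outside, world axes, zero at the start; "moment": the same for the moment, N m; "opening": opening from 0.0 (shut) to 1.0 (fully open); "grasp_force": force on a finger pad.
Only numpy, scipy, OpenCV 4.12 (cv2) and the standard library are available. Lean on these libraries where they do the work, as an engineer would, in place of code of your own. Each camera call takes 0.05 s, during which the arm holds its last target. There are 200 camera calls.

## Working session

There is one attempt and no reset: what is moved stays moved. The work goes in short steps, Python scripts to look and compute and a tool call to move; the robot and the scene stay as the last step left them, time stands still between calls to the robot, and variables do not carry over. Pictures are saved under pics/ and viewed, at most 10 in all, crops included, and the job is handed in when it is done.

Besides the shell and the picture viewer there is one more tool, called after "Request:" by a JSON object that holds its "name" and its "arguments". servo_tool: Moves the arm, as the interface text tells. Its arguments: {"type":"object","properties":{"targets":{"type":"array"},"gripper":{"type":"number"}},"required":["targets"]}

```bash
mkdir -p pics; python3 - <<'E'
from rig import bot, viewer
import cv2,pickle
s=bot.read_state(); print(s, bot.grip_point_offset)
for n in("top","scene"):
    c=viewer.capture(n); pickle.dump(c,open(n+".pkl","wb")); cv2.imwrite(f"pics/{n}0.png",cv2.resize(c["color"][:,:,::-1],(784,588),interpolation=cv2.INTER_CUBIC)); print(c["camera_matrix"],c["R"],c["t"])
E
```

```text
{'time_s': 0.0, 'joint_positions': array([ 5.38856166e+01,  3.02791583e+01,  8.21579578e+01, -9.61311391e-04,
        6.76883064e+01, -1.02289720e+01]), 'qvel': array([-0.02104617,  0.06930986, -0.02660671, -0.05634408,  0.04947593,
       -0.0662441 ]), 'tau': array([-1.60091059e-05, -4.40025187e+01, -1.76596588e+01,  6.34339848e-02,
        5.80392906e-02, -1.50020733e-04]), 'position': array([0.27237273, 0.56163799, 0.19536091]), 'tcp_rot': array([[-8.99671518e-01,  4.36565605e-01, -1.27767481e-03],
       [ 4.36567315e-01,  8.99669839e-01, -1.77754105e-03],
       [ 3.73472213e-04, -2.15699411e-03, -9.99997604e-01]]), 'force': array([ 0.73316137, -0.04363746, -0.34040235]), 'moment': array([0.0401273 , 0.02250915, 0.01771843]), 'grasp_force': 0.0, 'opening': 1.0008192129176126} 0.0187
[[412.09571505   0.         282.50735663]
 [  0.         412.09571505 206.19589355]
 [  0.           0.           1.        ]] [[-0.01063882 -0.99991443  0.00761221]
 [-0.99501147  0.00983088 -0.099275  ]
 [ 0.09919167 -0.00863041 -0.99503092]] [-0.02952868  0.56080238  1.09309229]
[[449.66998433   0.         275.35942945]
 [  0.         449.66998433 202.26614574]
 [  0.           0.           1.        ]] [[ 0.30330924  0.95279676 -0.01348487]
 [ 0.71626817 -0.23730143 -0.65623771]
 [-0.62846115  0.18938417 -0.75443371]] [-0.17393446 -0.38188619  1.77904641]
```

View pics/top0.png

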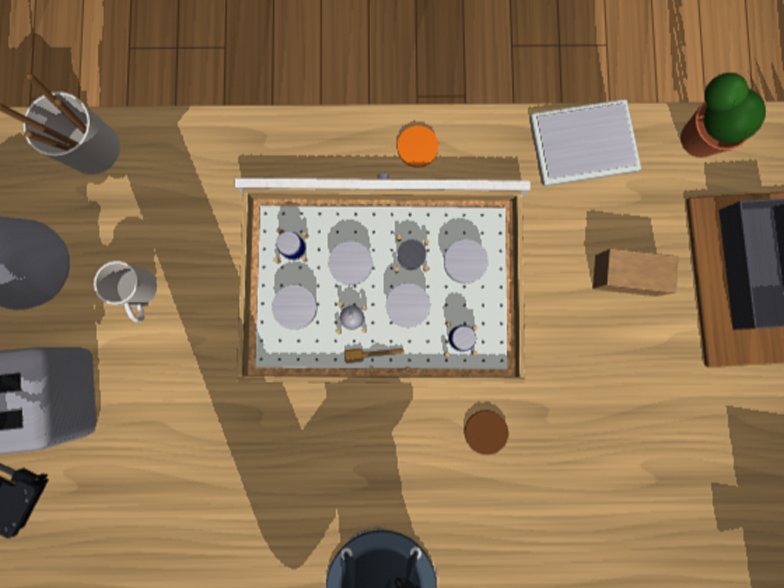

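View pics/scene0.png

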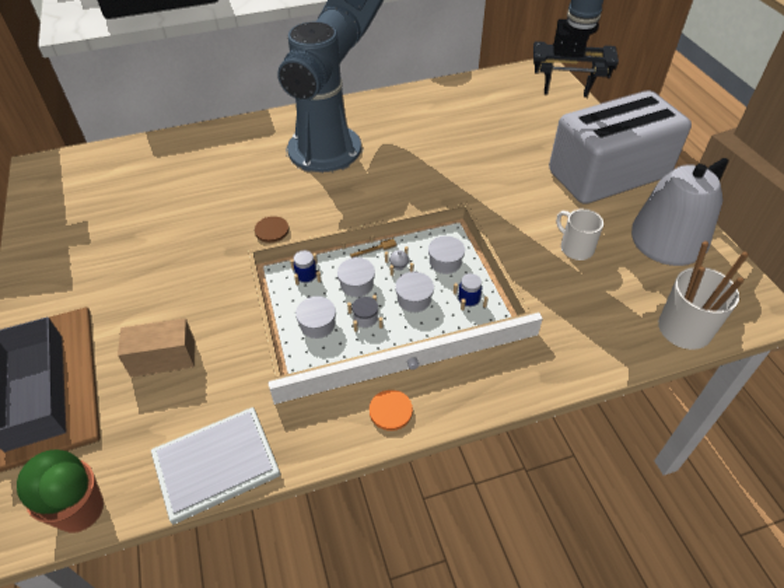

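Four equal pale lids in the top picture (784-scale): (294,307), (350,262), (408,305) and (466,261), left to right. The dark disc at (411,254) between pegs is the pot. The orange disc (417,145) and brown disc (486,431) outside the drawer are look-alikes. I'll fit the lids and confirm in a crop.

```bash
cat > h.py <<'E'
import pickle,numpy as np,cv2
def ray(c,u,v,z):
    d=np.linalg.inv(c["camera_matrix"])@[u,v,1]; o=-c["R"].T@c["t"]; d=c["R"].T@d
    return o+d*(z-o[2])/d[2]
def proj(c,X): return cv2.projectPoints(np.array(X,float).reshape(-1,3),cv2.Rodrigues(c["R"])[0],c["t"],c["camera_matrix"],None)[0][:,0]
def circle(p,r,z,n=48):
    a=np.linspace(0,2*np.pi,n); return np.c_[p[0]+r*np.cos(a),p[1]+r*np.sin(a),0*a+z]
E
python3 - <<'E'
from h import *
c=pickle.load(open("top.pkl","rb")); im=c["color"]
k=784/560
hsv=cv2.cvtColor(im,cv2.COLOR_RGB2HSV); 
vis=cv2.resize(im[125:275,170:375,::-1],None,fx=3.9,fy=3.9,interpolation=cv2.INTER_CUBIC)
for u,v in[(294,307),(350,262),(408,305),(466,261)]:
    u,v=u/k,v/k; ref=np.median(im[int(v)-4:int(v)+5,int(u)-4:int(u)+5].reshape(-1,3),0)
    m=(np.abs(im.astype(int)-ref).max(2)<12).astype(np.uint8)
    m=cv2.morphologyEx(m,cv2.MORPH_OPEN,np.ones((3,3),np.uint8))
    n,L,S,C=cv2.connectedComponentsWithStats(m); l=L[int(v),int(u)]
    p=ray(c,*C[l],.059); a=ray(c,S[l,0],C[l][1],.059);b=ray(c,S[l,0]+S[l,2],C[l][1],.059)
    print(ref,C[l],S[l],p.round(4),"dia",np.linalg.norm(a-b).round(4), "area dia",2*np.sqrt(S[l,4]/np.pi)*np.linalg.norm(a-b)/S[l,2])
    q=(proj(c,circle(p,.042,.059))-[170,125]+.5)*3.9
    cv2.polylines(vis,[q.astype(np.int32)],True,(0,0,255),1)
cv2.imwrite("pics/crop1.png",vis)
E
```

```text
[175. 173. 182.] [209.4508519  219.08387942] [194 204  32  31 763] [0.5252 0.1577 0.059 ] dia 0.0842 area dia 0.0819654454299246
[174. 171. 180.] [249.8885906  187.42684564] [235 173  31  30 745] [0.6083 0.0511 0.059 ] dia 0.0823 area dia 0.08173805163384601
[177. 174. 184.] [290.97105263 217.81842105] [276 203  31  31 760] [ 0.5264 -0.057   0.059 ] dia 0.0818 area dia 0.0820762193983203
[174. 172. 181.] [332.60803324 186.18421053] [318 172  30  30 722] [ 0.6096 -0.1689  0.059 ] dia 0.0799 area dia 0.08073890615158809
```

View pics/crop1.png

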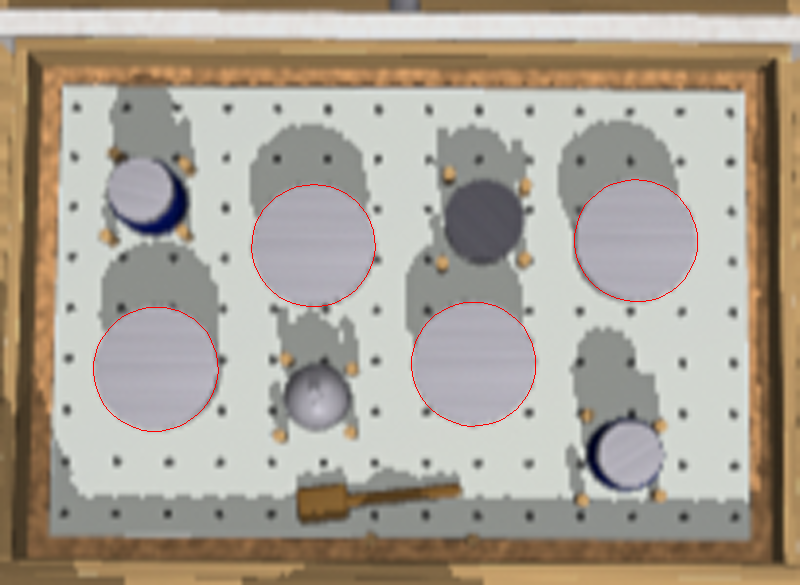

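The crop shows the red 84 mm circles fitting all four pale lids. They are the only plain wide ones; the jars, tea ball and dark pot sit between pegs. I'll move over the near edge of lid 1 with the fingers shut.

Request:
{"name": "servo_tool", "arguments": {"gripper": 1, "targets": [{"offset":[-0.008,-0.005,0],"dr":[0,0,-1]},{"offset":[-0.024,-0.017,0],"dr":[0,0,-3]},{"offset":[-0.049,-0.034,0],"dr":[0,0,-6]},{"offset":[-0.078,-0.055,0],"dr":[0,0,-9]},{"offset":[-0.109,-0.077,0],"dr":[0,0,-12]},{"offset":[-0.14,-0.098,0.01],"dr":[0,0,-15]},{"offset":[-0.171,-0.12,0.02],"dr":[0,0,-18]},{"offset":[-0.202,-0.142,0.03],"dr":[0,0,-20]},{"offset":[-0.233,-0.164,0.04],"dr":[0,0,-22]},{"offset":[-0.264,-0.186,0.05],"dr":[0,0,-24]},{"offset":[-0.295,-0.207,0.06],"dr":[0,0,-25]},{"offset":[-0.325,-0.228,0.07],"dr":[0,0,-25.9]},{"offset":[-0.35,-0.246,0.08],"dr":[0,0,-25.9]},{"offset":[-0.368,-0.259,0.09],"dr":[0,0,-25.9]},{"offset":[-0.376,-0.264,0.095],"dr":[0,0,-25.9]},{"offset":[-0.378,-0.266,0.096],"dr":[0,0,-25.9]},{"offset":[-0.378,-0.266,0.096],"dr":[0,0,-25.9]},{"offset":[-0.378,-0.266,0.096],"dr":[0,0,-25.9]}]}}

```text
time_s: 1.6
position: [0.496, 0.159, 0.1005]
tcp_rot: [[-1.0, -0.001, -0.001], [-0.001, 1.0, 0.0], [0.001, 0.0, -1.0]]
force: [-0.7, -0.3, 0.4]
opening: 0.003
grasp_force: 0.0
```

Request:
{"name": "servo_tool", "arguments": {"targets": [{"offset":[0,0,0.012],"dr":[0,0,0]},{"offset":[0,0,0.026],"dr":[0,0,0]},{"offset":[0,0,0.034],"dr":[0,0,0]},{"offset":[0,0,0.037],"dr":[0,0,0]},{"offset":[0,0,0.038],"dr":[0,0,0]},{"offset":[0,0,0.039],"dr":[0,0,0]},{"offset":[0,0,0.04],"dr":[0,0,0]},{"offset":[0,0,0.04],"dr":[0,0,0]},{"offset":[0,0,0.04],"dr":[0,0,0]}]}}

```text
time_s: 2.35
position: [0.4971, 0.158, 0.0607]
tcp_rot: [[-1.0, -0.0, 0.001], [-0.0, 1.0, 0.0], [-0.001, 0.0, -1.0]]
force: [0.2, 0.2, 0.7]
opening: 0.007
grasp_force: 0.0
```

Request:
{"name": "servo_tool", "arguments": {"targets": [{"offset":[0,0,0.0005],"dr":[0,0,0]},{"offset":[0,0,0.001],"dr":[0,0,0]},{"offset":[0,0,0.0015],"dr":[0,0,0]},{"offset":[0,0,0.0015],"dr":[0,0,0]},{"offset":[0,0,0.0015],"dr":[0,0,0]}]}}

```text
time_s: 2.77
position: [0.4967, 0.1579, 0.0588]
tcp_rot: [[-1.0, -0.0, -0.0], [-0.0, 1.0, -0.0], [0.0, -0.0, -1.0]]
force: [0.0, -0.0, -0.5]
opening: 0.004
grasp_force: 0.0
```

Request:
{"name": "servo_tool", "arguments": {"targets": [{"offset":[0,0,0.0005],"dr":[0,0,0]},{"offset":[0,0,0.001],"dr":[0,0,0]},{"offset":[0,0,0.001],"dr":[0,0,0]},{"offset":[0,0,0.001],"dr":[0,0,0]}]}}

```text
time_s: 3.1
position: [0.4967, 0.1579, 0.0578]
tcp_rot: [[-1.0, -0.0, -0.0], [-0.0, 1.0, -0.0], [0.0, -0.0, -1.0]]
force: [-0.1, -0.0, -0.3]
opening: 0.008
grasp_force: 0.0
```

Request:
{"name": "servo_tool", "arguments": {"targets": [{"offset":[0,0,0.0005],"dr":[0,0,0]},{"offset":[0,0,0.001],"dr":[0,0,0]},{"offset":[0,0,0.001],"dr":[0,0,0]},{"offset":[0,0,0.001],"dr":[0,0,0]}]}}

```text
time_s: 3.43
position: [0.4967, 0.1579, 0.0568]
tcp_rot: [[-1.0, -0.0, -0.0], [-0.0, 1.0, -0.0], [0.0, -0.0, -1.0]]
force: [-0.4, 0.6, 0.3]
opening: 0.004
grasp_force: 0.0
```

Request:
{"name": "servo_tool", "arguments": {"targets": [{"offset":[0,0,0.0005],"dr":[0,0,0]},{"offset":[0,0,0.001],"dr":[0,0,0]},{"offset":[0,0,0.001],"dr":[0,0,0]},{"offset":[0,0,0.001],"dr":[0,0,0]}]}}

```text
time_s: 3.77
position: [0.4968, 0.1579, 0.0558]
tcp_rot: [[-1.0, -0.0, -0.0], [-0.0, 1.0, 0.0], [0.0, 0.0, -1.0]]
force: [-0.3, 0.1, -0.1]
opening: 0.004
grasp_force: 0.0
```

```bash
python3 - <<'E'
from rig import bot, viewer
import cv2
print(bot.read_state()["force"])
c=viewer.capture("scene"); s=bot.read_state(); print(s["force"],s["moment"],s["position"])
cv2.imwrite("pics/s1.png",cv2.resize(c["color"][140:260,180:340,::-1],(800,600),interpolation=cv2.INTER_CUBIC))
c=viewer.capture("scene"); print(bot.read_state()["force"])
E
```

```text
[-0.33697706  0.13311397 -0.09765677]
[0.62301867 0.7666619  0.7754498 ] [ 0.02855507  0.00269597 -0.00997345] [0.49673879 0.15794829 0.05584403]
[-0.05221553  0.5256364  -0.26150417]
```

View pics/s1.png

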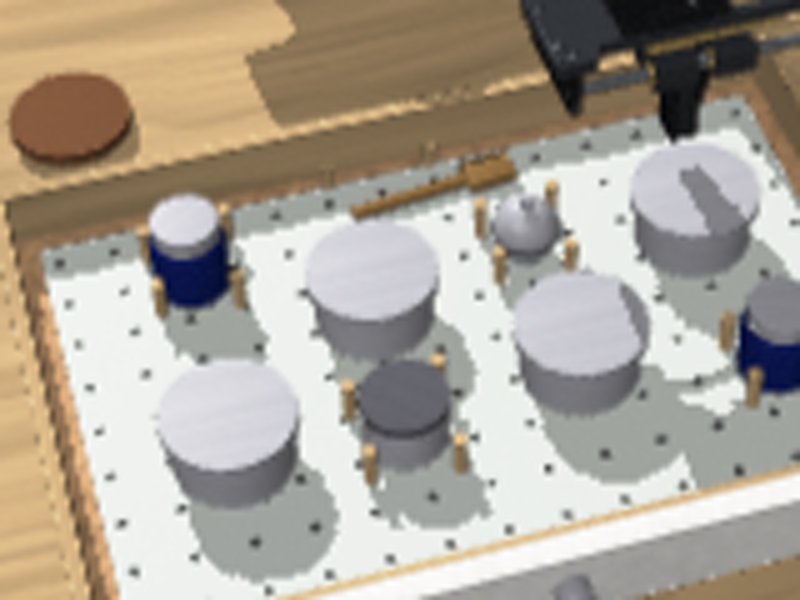

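```bash
python3 - <<'E'
from h import *
c=pickle.load(open("scene.pkl","rb"))
f=lambda X:((proj(c,X)-[180,140]+.5)*5).round(0).tolist()
for z in(.056,.066,.076): print(z,f([.4967,.158,z]))
q=np.array(f(circle((.5252,.1577),.042,.059))); print("lid",q.min(0),q.max(0))
for z in (.056,.066,.076):print(ray(c,682/5+180-.5,135/5+140-.5,z))
t=pickle.load(open("top.pkl","rb"))
for n,p in zip("1234",[(.5252,.1577),(.6083,.0511),(.5264,-.057),(.6096,-.1689)]):
    q=np.array(f(circle(p,.042,.059)));print(n,q.min(0),q.max(0))
E
```

```text
0.056 [[675.0, 159.0]]
0.066 [[676.0, 148.0]]
0.076 [[676.0, 137.0]]
lid [625. 139.] [757. 234.]
[0.47776455 0.1702347  0.056     ]
[0.48711964 0.16605306 0.066     ]
[0.49647473 0.16187141 0.076     ]
1 [625. 139.] [757. 234.]
2 [506. 267.] [645. 372.]
3 [300. 216.] [435. 316.]
4 [151. 355.] [294. 467.]
```

The picture shows the fingertip at (682,135), above lid 1, with its shadow tip separate at (690,170). It matches no force: the shut tips sit roughly 15–20 mm higher than the nominal TCP. I'll keep descending with the force as guide.

Request:
{"name": "servo_tool", "arguments": {"targets": [{"offset":[0,0,0.001],"dr":[0,0,0]},{"offset":[0,0,0.002],"dr":[0,0,0]},{"offset":[0,0,0.003],"dr":[0,0,0]},{"offset":[0,0,0.004],"dr":[0,0,0]},{"offset":[0,0,0.005],"dr":[0,0,0]},{"offset":[0,0,0.005],"dr":[0,0,0]}]}}

```text
time_s: 4.37
position: [0.4966, 0.1579, 0.0506]
tcp_rot: [[-1.0, -0.0, -0.0], [-0.0, 1.0, -0.0], [0.0, -0.0, -1.0]]
force: [0.4, -0.6, -0.2]
opening: 0.005
grasp_force: 0.0
```

Request:
{"name": "servo_tool", "arguments": {"targets": [{"offset":[0,0,0.001],"dr":[0,0,0]},{"offset":[0,0,0.002],"dr":[0,0,0]},{"offset":[0,0,0.003],"dr":[0,0,0]},{"offset":[0,0,0.003],"dr":[0,0,0]}]}}

```text
time_s: 4.7
position: [0.4966, 0.1579, 0.0476]
tcp_rot: [[-1.0, -0.0, -0.0], [-0.0, 1.0, -0.0], [0.0, -0.0, -1.0]]
force: [-0.4, -0.7, 1.2]
opening: 0.005
grasp_force: 0.0
```

```bash
python3 - <<'E'
from rig import bot, viewer
import cv2
c=viewer.capture("scene"); s=bot.read_state(); print(s["force"],s["moment"],s["position"])
a=cv2.resize(c["color"][130:210,270:350,::-1],(400,400),interpolation=cv2.INTER_CUBIC)
c=viewer.capture("top"); print(bot.read_state()["force"])
b=cv2.resize(c["color"][160:260,160:260,::-1],(400,400),interpolation=cv2.INTER_CUBIC)
cv2.imwrite("pics/s2.png",cv2.hconcat([a,b]))
E
```

```text
[ 0.05218692 -0.39454807  0.43396969] [ 0.04114513 -0.01348135 -0.00343766] [0.4966778  0.15792344 0.04772501]
[ 0.05337975 -0.1340631  -0.65269442]
```

View pics/s2.png

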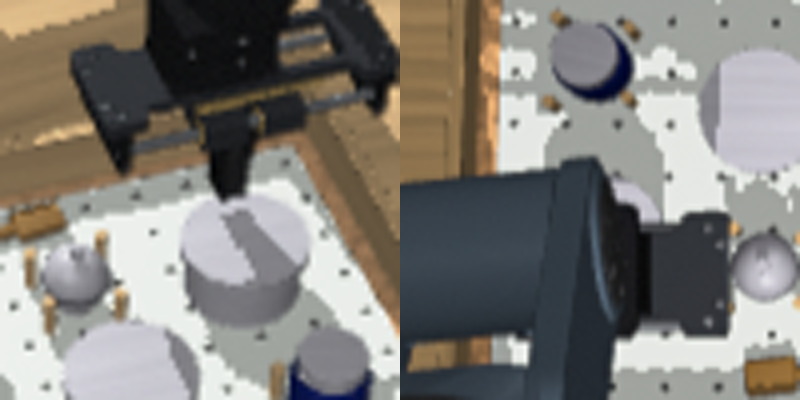

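The fingertip (230,197, left half) is closing on its shadow (240,212). I expect contact in about 7 mm.

Request:
{"name": "servo_tool", "arguments": {"targets": [{"offset":[0,0,0.001],"dr":[0,0,0]},{"offset":[0,0,0.002],"dr":[0,0,0]},{"offset":[0,0,0.003],"dr":[0,0,0]},{"offset":[0,0,0.004],"dr":[0,0,0]},{"offset":[0,0,0.004],"dr":[0,0,0]}]}}

```text
time_s: 5.22
position: [0.4966, 0.1579, 0.0436]
tcp_rot: [[-1.0, -0.0, -0.0], [-0.0, 1.0, -0.0], [0.0, -0.0, -1.0]]
force: [-0.3, 0.3, 0.6]
opening: 0.005
grasp_force: 0.0
```

Request:
{"name": "servo_tool", "arguments": {"targets": [{"offset":[0,0,0.0005],"dr":[0,0,0]},{"offset":[0,0,0.001],"dr":[0,0,0]},{"offset":[0,0,0.0015],"dr":[0,0,0]},{"offset":[0,0,0.0015],"dr":[0,0,0]}]}}

```text
time_s: 5.55
position: [0.4967, 0.1579, 0.0423]
tcp_rot: [[-1.0, -0.0, -0.0], [-0.0, 1.0, -0.0], [0.0, -0.0, -1.0]]
force: [0.6, 0.1, 0.1]
opening: 0.005
grasp_force: 0.0
```

Request:
{"name": "servo_tool", "arguments": {"targets": [{"offset":[0,0,0.0005],"dr":[0,0,0]},{"offset":[0,0,0.001],"dr":[0,0,0]},{"offset":[0,0,0.001],"dr":[0,0,0]},{"offset":[0,0,0.001],"dr":[0,0,0]}]}}

```text
time_s: 5.88
position: [0.4967, 0.158, 0.0413]
tcp_rot: [[-1.0, -0.0, -0.0], [-0.0, 1.0, -0.0], [0.0, -0.0, -1.0]]
force: [0.5, -0.7, 0.2]
opening: 0.007
grasp_force: 0.0
```

Request:
{"name": "servo_tool", "arguments": {"targets": [{"offset":[0,0,0.0005],"dr":[0,0,0]},{"offset":[0,0,0.001],"dr":[0,0,0]},{"offset":[0,0,0.001],"dr":[0,0,0]},{"offset":[0,0,0.001],"dr":[0,0,0]}]}}

```text
time_s: 6.22
position: [0.4967, 0.1579, 0.0403]
tcp_rot: [[-1.0, -0.0, -0.0], [-0.0, 1.0, -0.0], [0.0, -0.0, -1.0]]
force: [-0.1, -0.8, 0.2]
opening: 0.006
grasp_force: 0.0
```

Request:
{"name": "servo_tool", "arguments": {"targets": [{"offset":[0,0,0.0005],"dr":[0,0,0]},{"offset":[0,0,0.001],"dr":[0,0,0]},{"offset":[0,0,0.001],"dr":[0,0,0]},{"offset":[0,0,0.001],"dr":[0,0,0]}]}}

```text
time_s: 6.55
position: [0.4967, 0.1579, 0.0393]
tcp_rot: [[-1.0, -0.0, -0.0], [-0.0, 1.0, -0.0], [0.0, -0.0, -1.0]]
force: [1.0, 0.7, 0.7]
opening: 0.003
grasp_force: 0.0
```

Request:
{"name": "servo_tool", "arguments": {"targets": [{"offset":[0,0,0.0005],"dr":[0,0,0]},{"offset":[0,0,0.001],"dr":[0,0,0]},{"offset":[0,0,0.001],"dr":[0,0,0]},{"offset":[0,0,0.001],"dr":[0,0,0]}]}}

```text
time_s: 6.88
position: [0.4968, 0.1579, 0.0383]
tcp_rot: [[-1.0, -0.0, -0.0], [-0.0, 1.0, -0.0], [0.0, -0.0, -1.0]]
force: [-0.7, -0.4, -0.1]
opening: 0.003
grasp_force: 0.0
```

```bash
python3 - <<'E'
from rig import bot, viewer
import cv2
c=viewer.capture("scene"); s=bot.read_state(); print(s["force"],s["moment"],s["position"],s["tau"])
cv2.imwrite("pics/s3.png",cv2.resize(c["color"][150:210,280:350,::-1],(700,600),interpolation=cv2.INTER_CUBIC))
E
```

```text
[ 0.45261783  0.14488169 -0.21165806] [0.07370513 0.03618405 0.08672292] [0.49675756 0.15794971 0.03830904] [-2.31791164e-04 -3.98935997e+01 -8.71963441e+00 -1.87794934e-02
  8.07837700e-02  2.05386675e-05]
```

View pics/s3.png

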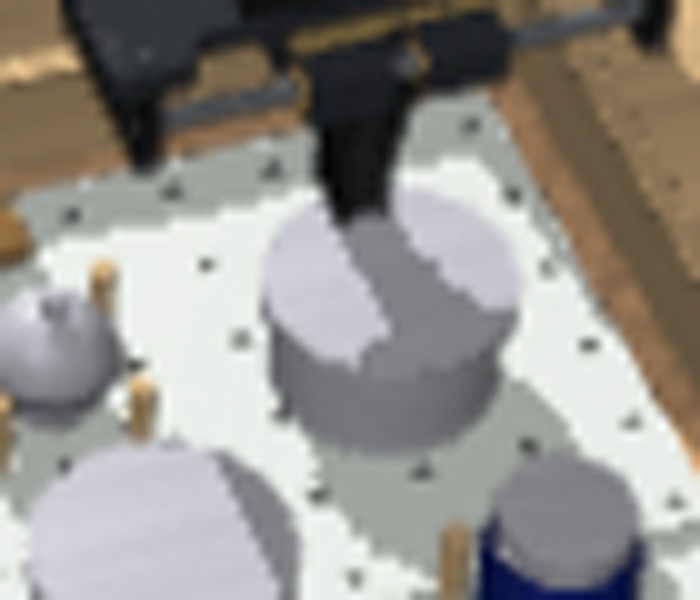

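The tip's front edge (365,218) now almost meets its shadow, so contact is near. There is no force yet.

Request:
{"name": "servo_tool", "arguments": {"targets": [{"offset":[0,0,0.0005],"dr":[0,0,0]},{"offset":[0,0,0.001],"dr":[0,0,0]},{"offset":[0,0,0.001],"dr":[0,0,0]},{"offset":[0,0,0.001],"dr":[0,0,0]}]}}

```text
time_s: 7.27
position: [0.4967, 0.1579, 0.0373]
tcp_rot: [[-1.0, -0.0, -0.0], [-0.0, 1.0, -0.0], [0.0, -0.0, -1.0]]
force: [0.0, -0.8, -0.7]
opening: 0.004
grasp_force: 0.0
```

```bash
python3 - <<'E'
from h import *
c=pickle.load(open("scene.pkl","rb"))
u,v=280+36.5-.5-1.2,150+21.9-.5-1.2
for z in(.056,.059,.062,.066):print(z,ray(c,u,v,z))
E
```

```text
0.056 [0.49259227 0.1607198  0.056     ]
0.059 [0.49535575 0.15949294 0.059     ]
0.062 [0.49811922 0.15826607 0.062     ]
0.066 [0.50180385 0.15663025 0.066     ]
```

Request:
{"name": "servo_tool", "arguments": {"targets": [{"offset":[0,0,0.0005],"dr":[0,0,0]},{"offset":[0,0,0.001],"dr":[0,0,0]},{"offset":[0,0,0.0015],"dr":[0,0,0]},{"offset":[0,0,0.0015],"dr":[0,0,0]}]}}

```text
time_s: 7.6
position: [0.4967, 0.1579, 0.0358]
tcp_rot: [[-1.0, -0.0, -0.0], [-0.0, 1.0, -0.0], [0.0, -0.0, -1.0]]
force: [-0.5, 0.1, -0.7]
opening: 0.008
grasp_force: 0.0
```

Request:
{"name": "servo_tool", "arguments": {"targets": [{"offset":[0,0,0.0005],"dr":[0,0,0]},{"offset":[0,0,0.001],"dr":[0,0,0]},{"offset":[0,0,0.0015],"dr":[0,0,0]},{"offset":[0,0,0.0015],"dr":[0,0,0]}]}}

```text
time_s: 7.93
position: [0.4967, 0.1579, 0.0342]
tcp_rot: [[-1.0, -0.0, -0.0], [-0.0, 1.0, -0.0], [0.0, -0.0, -1.0]]
force: [-0.0, 0.6, 0.7]
opening: 0.006
grasp_force: 0.0
```

Request:
{"name": "servo_tool", "arguments": {"targets": [{"offset":[0,0,0.0005],"dr":[0,0,0]},{"offset":[0,0,0.001],"dr":[0,0,0]},{"offset":[0,0,0.001],"dr":[0,0,0]},{"offset":[0,0,0.001],"dr":[0,0,0]}]}}

```text
time_s: 8.27
position: [0.4968, 0.1579, 0.0333]
tcp_rot: [[-1.0, -0.0, -0.0], [-0.0, 1.0, -0.0], [0.0, -0.0, -1.0]]
force: [-0.4, 0.2, -0.1]
opening: 0.005
grasp_force: 0.0
```

```bash
python3 - <<'E'
from rig import bot, viewer
import cv2
c=viewer.capture("scene"); s=bot.read_state(); print(s["force"],s["moment"],s["position"],s["tau"])
cv2.imwrite("pics/s4.png",cv2.resize(c["color"][150:210,280:350,::-1],(700,600),interpolation=cv2.INTER_CUBIC))
E
```

```text
[ 0.36891508 -0.08045061  0.40623034] [ 0.06721817 -0.02170988  0.02091687] [0.49676222 0.15794354 0.03335716] [-1.64367964e-03 -4.00389647e+01 -8.48887414e+00 -1.84663123e-02
  7.92849041e-02 -1.53994739e-05]
```

View pics/s4.png

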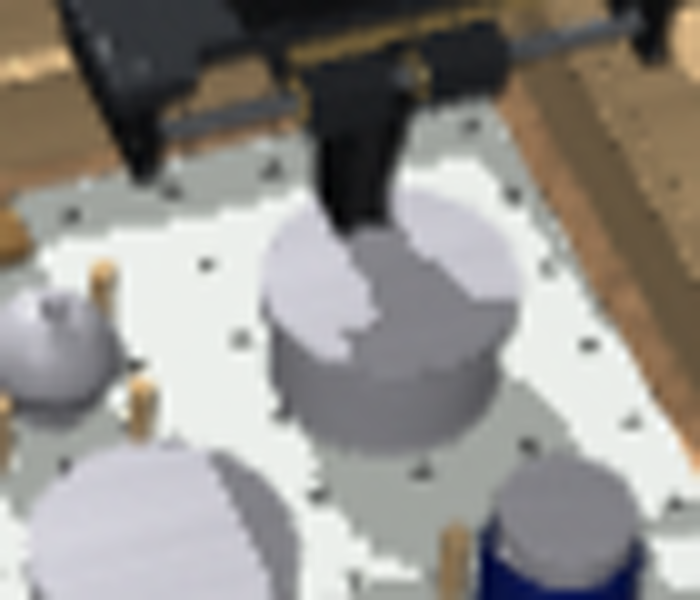

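```bash
python3 - <<'E'
from h import *
c=pickle.load(open("scene.pkl","rb"))
P=lambda X:((proj(c,X)-[280,150]+.5+1.2)*10).round(0).tolist()
for z in(.055,.06,.065,.07): print(z,"tip front",P([.506,.158,z]),"mid",P([.497,.158,z]))
for y in(.063,.08,.095):
  for z in(.07,.09,.11): print(y,z,P([.534,y,z]),P([.497,y,z]))
for y in(.22,.253):
  for z in(.07,.09,.11): print(y,z,P([.534,y,z]),P([.497,y,z]))
t=pickle.load(open("top.pkl","rb"))
print("ball,jar2,pot",[ray(t,170+u/3.9,125+v/3.9,z).round(3) for u,v,z in((317,397,.04),(628,455,.074),(484,222,.054))])
E
```

```text
0.055 tip front [[372.0, 251.0]] mid [[362.0, 232.0]]
0.06 tip front [[373.0, 240.0]] mid [[363.0, 221.0]]
0.065 tip front [[374.0, 229.0]] mid [[363.0, 210.0]]
0.07 tip front [[374.0, 218.0]] mid [[364.0, 199.0]]
0.063 0.07 [[122.0, 346.0]] [[84.0, 266.0]]
0.063 0.09 [[122.0, 302.0]] [[84.0, 221.0]]
0.063 0.11 [[123.0, 256.0]] [[85.0, 175.0]]
0.08 0.07 [[173.0, 334.0]] [[135.0, 254.0]]
0.08 0.09 [[174.0, 289.0]] [[135.0, 209.0]]
0.08 0.11 [[176.0, 244.0]] [[136.0, 163.0]]
0.095 0.07 [[218.0, 323.0]] [[179.0, 243.0]]
0.095 0.09 [[220.0, 278.0]] [[180.0, 198.0]]
0.095 0.11 [[222.0, 233.0]] [[182.0, 153.0]]
0.22 0.07 [[588.0, 233.0]] [[544.0, 156.0]]
0.22 0.09 [[594.0, 189.0]] [[549.0, 111.0]]
0.22 0.11 [[600.0, 143.0]] [[554.0, 66.0]]
0.253 0.07 [[684.0, 210.0]] [[638.0, 134.0]]
0.253 0.09 [[690.0, 165.0]] [[644.0, 89.0]]
0.253 0.11 [[697.0, 119.0]] [[650.0, 43.0]]
ball,jar2,pot [array([0.505, 0.049, 0.04 ]), array([ 0.462, -0.159,  0.074]), array([ 0.623, -0.067,  0.054])]
```

The tip's front edge (372,230) projects to z≈0.064 and the body bottom to about 0.10, so contact should come about 5 mm lower. Jars, ball and pot stay clear below the body.

Request:
{"name": "servo_tool", "arguments": {"targets": [{"offset":[0,0,0.0005],"dr":[0,0,0]},{"offset":[0,0,0.001],"dr":[0,0,0]},{"offset":[0,0,0.0015],"dr":[0,0,0]},{"offset":[0,0,0.002],"dr":[0,0,0]},{"offset":[0,0,0.002],"dr":[0,0,0]}]}}

```text
time_s: 8.73
position: [0.4969, 0.1579, 0.0331]
tcp_rot: [[-1.0, -0.0, 0.001], [-0.0, 1.0, -0.0], [-0.001, -0.0, -1.0]]
force: [-3.2, -0.6, 14.3]
opening: 0.004
grasp_force: 7.2
```

Contact on lid 1: 14 N at z 0.0331 with no give, so lid 1 is sound. The tips meet a level lid at z≈0.0333. On to lid 2.

Request:
{"name": "servo_tool", "arguments": {"targets": [{"offset":[0,0,-0.01],"dr":[0,0,0]},{"offset":[0,0,-0.025],"dr":[0,0,0]},{"offset":[-0.008,-0.01,-0.03],"dr":[0,0,0]},{"offset":[-0.022,-0.029,-0.03],"dr":[0,0,0]},{"offset":[-0.042,-0.054,-0.03],"dr":[0,0,0]},{"offset":[-0.061,-0.079,-0.03],"dr":[0,0,0]},{"offset":[-0.075,-0.097,-0.03],"dr":[0,0,0]},{"offset":[-0.083,-0.107,-0.03],"dr":[0,0,0]},{"offset":[-0.083,-0.107,-0.022],"dr":[0,0,0]},{"offset":[-0.083,-0.107,-0.012],"dr":[0,0,0]},{"offset":[-0.083,-0.107,-0.007],"dr":[0,0,0]},{"offset":[-0.083,-0.107,-0.005],"dr":[0,0,0]},{"offset":[-0.083,-0.107,-0.004],"dr":[0,0,0]},{"offset":[-0.083,-0.107,-0.004],"dr":[0,0,0]}]}}

```text
time_s: 9.9
position: [0.5787, 0.052, 0.0348]
tcp_rot: [[-1.0, -0.002, -0.002], [-0.002, 1.0, 0.0], [0.002, 0.0, -1.0]]
force: [0.7, 0.7, -0.7]
opening: 0.003
grasp_force: 0.0
```

Request:
{"name": "servo_tool", "arguments": {"targets": [{"offset":[0,0,0.0005],"dr":[0,0,0]},{"offset":[0,0,0.001],"dr":[0,0,0]},{"offset":[0,0,0.0015],"dr":[0,0,0]},{"offset":[0,0,0.002],"dr":[0,0,0]},{"offset":[0,0,0.002],"dr":[0,0,0]}]}}

```text
time_s: 10.32
position: [0.5799, 0.0509, 0.0335]
tcp_rot: [[-1.0, -0.0, 0.0], [-0.0, 1.0, -0.0], [-0.0, -0.0, -1.0]]
force: [-0.6, -0.2, 0.2]
opening: 0.006
grasp_force: 0.0
```

Request:
{"name": "servo_tool", "arguments": {"targets": [{"offset":[0,0,0.0003],"dr":[0,0,0]},{"offset":[0,0,0.0006],"dr":[0,0,0]},{"offset":[0,0,0.0006],"dr":[0,0,0]},{"offset":[0,0,0.0006],"dr":[0,0,0]}]}}

```text
time_s: 10.65
position: [0.5799, 0.0509, 0.0332]
tcp_rot: [[-1.0, -0.0, 0.0], [-0.0, 1.0, -0.0], [-0.0, -0.0, -1.0]]
force: [-0.9, 0.9, 5.4]
opening: 0.0
grasp_force: 2.5
```

Lid 2: 5.4 N at z 0.0332, firm, so it is sound. On to lid 3.

Request:
{"name": "servo_tool", "arguments": {"targets": [{"offset":[0,0,-0.01],"dr":[0,0,0]},{"offset":[0,0,-0.025],"dr":[0,0,0]},{"offset":[0.008,-0.01,-0.03],"dr":[0,0,0]},{"offset":[0.022,-0.029,-0.03],"dr":[0,0,0]},{"offset":[0.041,-0.054,-0.03],"dr":[0,0,0]},{"offset":[0.06,-0.079,-0.03],"dr":[0,0,0]},{"offset":[0.074,-0.098,-0.03],"dr":[0,0,0]},{"offset":[0.082,-0.108,-0.03],"dr":[0,0,0]},{"offset":[0.082,-0.108,-0.022],"dr":[0,0,0]},{"offset":[0.082,-0.108,-0.012],"dr":[0,0,0]},{"offset":[0.082,-0.108,-0.006],"dr":[0,0,0]},{"offset":[0.082,-0.108,-0.0035],"dr":[0,0,0]},{"offset":[0.082,-0.108,-0.0026],"dr":[0,0,0]},{"offset":[0.082,-0.108,-0.0026],"dr":[0,0,0]}]}}

```text
time_s: 11.82
position: [0.498, -0.0562, 0.0347]
tcp_rot: [[-1.0, -0.002, -0.001], [-0.002, 1.0, 0.0], [0.001, 0.0, -1.0]]
force: [0.1, -0.7, 0.7]
opening: 0.001
grasp_force: 0.0
```

Request:
{"name": "servo_tool", "arguments": {"targets": [{"offset":[0,0,0.0005],"dr":[0,0,0]},{"offset":[0,0,0.001],"dr":[0,0,0]},{"offset":[0,0,0.0015],"dr":[0,0,0]},{"offset":[0,0,0.002],"dr":[0,0,0]},{"offset":[0,0,0.0023],"dr":[0,0,0]},{"offset":[0,0,0.0023],"dr":[0,0,0]}]}}

```text
time_s: 12.32
position: [0.4979, -0.0571, 0.0331]
tcp_rot: [[-1.0, -0.0, 0.0], [-0.0, 1.0, -0.0], [-0.0, -0.0, -1.0]]
force: [-0.9, 0.3, 0.5]
opening: 0.007
grasp_force: 0.0
```

Request:
{"name": "servo_tool", "arguments": {"targets": [{"offset":[0,0,0.0003],"dr":[0,0,0]},{"offset":[0,0,0.0006],"dr":[0,0,0]},{"offset":[0,0,0.0006],"dr":[0,0,0]},{"offset":[0,0,0.0006],"dr":[0,0,0]}]}}

```text
time_s: 12.65
position: [0.4978, -0.0571, 0.0325]
tcp_rot: [[-1.0, -0.0, -0.0], [-0.0, 1.0, 0.0], [0.0, 0.0, -1.0]]
force: [-0.9, -0.7, -0.8]
opening: 0.003
grasp_force: 0.1
```

Request:
{"name": "servo_tool", "arguments": {"targets": [{"offset":[0,0,0.0003],"dr":[0,0,0]},{"offset":[0,0,0.0007],"dr":[0,0,0]},{"offset":[0,0,0.001],"dr":[0,0,0]},{"offset":[0,0,0.001],"dr":[0,0,0]}]}}

```text
time_s: 12.98
position: [0.4977, -0.057, 0.0314]
tcp_rot: [[-1.0, -0.0, -0.0], [-0.0, 1.0, 0.0], [0.0, 0.0, -1.0]]
force: [-0.1, 0.5, 1.4]
opening: 0.006
grasp_force: 0.1
```

Request:
{"name": "servo_tool", "arguments": {"targets": [{"offset":[0,0,0.0005],"dr":[0,0,0]},{"offset":[0,0,0.001],"dr":[0,0,0]},{"offset":[0,0,0.001],"dr":[0,0,0]},{"offset":[0,0,0.001],"dr":[0,0,0]}]}}

```text
time_s: 13.32
position: [0.4977, -0.057, 0.0304]
tcp_rot: [[-1.0, -0.0, -0.0], [-0.0, 1.0, 0.0], [0.0, 0.0, -1.0]]
force: [-1.2, -0.5, 0.2]
opening: 0.008
grasp_force: 0.2
```

Request:
{"name": "servo_tool", "arguments": {"targets": [{"offset":[0,0,0.0003],"dr":[0,0,0]},{"offset":[0,0,0.0006],"dr":[0,0,0]},{"offset":[0,0,0.0006],"dr":[0,0,0]},{"offset":[0,0,0.0006],"dr":[0,0,0]}]}}

```text
time_s: 13.65
position: [0.4978, -0.057, 0.0299]
tcp_rot: [[-1.0, -0.0, -0.0], [-0.0, 1.0, 0.0], [0.0, 0.0, -1.0]]
force: [-1.4, 1.0, 1.7]
opening: 0.004
grasp_force: 0.5
```

Request:
{"name": "servo_tool", "arguments": {"targets": [{"offset":[0,0,0.0002],"dr":[0,0,0]},{"offset":[0,0,0.0004],"dr":[0,0,0]},{"offset":[0,0,0.0004],"dr":[0,0,0]},{"offset":[0,0,0.0004],"dr":[0,0,0]}]}}

```text
time_s: 13.98
position: [0.4978, -0.057, 0.0296]
tcp_rot: [[-1.0, -0.0, 0.0], [-0.0, 1.0, -0.0], [-0.0, -0.0, -1.0]]
force: [-1.5, -0.1, 4.0]
opening: 0.006
grasp_force: 1.9
```

```bash
python3 - <<'E'
from rig import bot, viewer
import cv2
c=viewer.capture("scene"); s=bot.read_state(); print(s["force"],s["position"])
cv2.imwrite("pics/s5.png",cv2.resize(c["color"][165:225,225:305,::-1],(800,600),interpolation=cv2.INTER_CUBIC))
E
```

```text
[-0.39641769 -0.30349904  2.87408785] [ 0.49777944 -0.05705592  0.02961423]
```

View pics/s5.png

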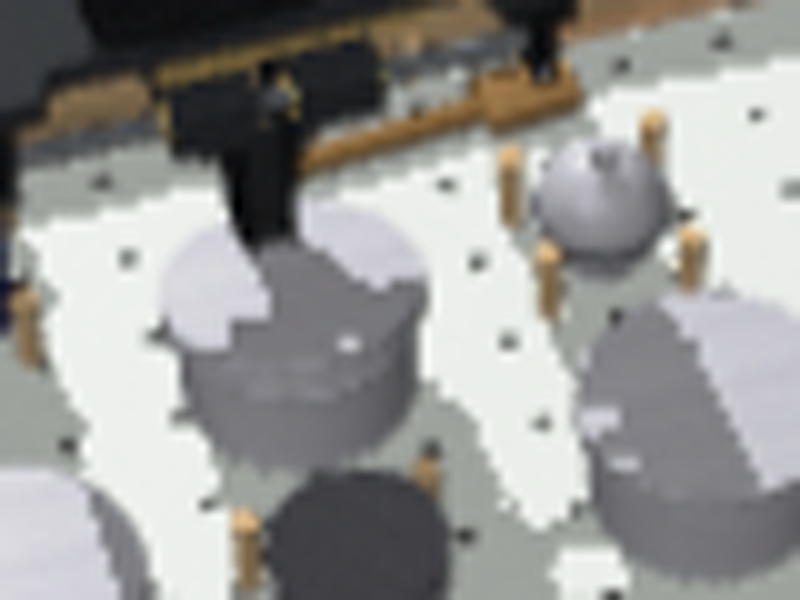

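Lid 3 sank 3.6 mm under 3–4 N at its edge and looks tilted (near rim at about (250,240) is down). Lid 3 is the loose one. I'll release it and go to its centre.

Request:
{"name": "servo_tool", "arguments": {"targets": [{"offset":[0,0,-0.003],"dr":[0,0,0]},{"offset":[0,0,-0.008],"dr":[0,0,0]},{"offset":[0,0,-0.015],"dr":[0,0,0]},{"offset":[-0.006,0,-0.017],"dr":[0,0,0]},{"offset":[-0.016,0,-0.017],"dr":[0,0,0]},{"offset":[-0.025,0,-0.017],"dr":[0,0,0]},{"offset":[-0.0284,0,-0.017],"dr":[0,0,0]},{"offset":[-0.0284,0,-0.014],"dr":[0,0,0]},{"offset":[-0.0284,0,-0.01],"dr":[0,0,0]},{"offset":[-0.0284,0,-0.007],"dr":[0,0,0]},{"offset":[-0.0284,0,-0.006],"dr":[0,0,0]},{"offset":[-0.0284,0,-0.006],"dr":[0,0,0]}]}}

```text
time_s: 15.03
position: [0.5253, -0.0568, 0.0347]
tcp_rot: [[-1.0, -0.0, -0.002], [-0.0, 1.0, 0.001], [0.002, 0.001, -1.0]]
force: [0.8, 0.2, -0.2]
opening: 0.003
grasp_force: 0.0
```

Request:
{"name": "servo_tool", "arguments": {"targets": [{"offset":[0,0,0.0005],"dr":[0,0,0]},{"offset":[0,0,0.001],"dr":[0,0,0]},{"offset":[0,0,0.0015],"dr":[0,0,0]},{"offset":[0,0,0.002],"dr":[0,0,0]},{"offset":[0,0,0.0025],"dr":[0,0,0]},{"offset":[0,0,0.0025],"dr":[0,0,0]},{"offset":[0,0,0.0025],"dr":[0,0,0]}]}}

```text
time_s: 15.62
position: [0.5263, -0.0571, 0.0331]
tcp_rot: [[-1.0, -0.0, 0.0], [-0.0, 1.0, -0.0], [-0.0, -0.0, -1.0]]
force: [-0.8, -0.7, 0.8]
opening: 0.001
grasp_force: 0.5
```

Request:
{"name": "servo_tool", "arguments": {"targets": [{"offset":[0,0,0.0005],"dr":[0,0,0]},{"offset":[0,0,0.001],"dr":[0,0,0]},{"offset":[0,0,0.0013],"dr":[0,0,0]},{"offset":[0,0,0.0013],"dr":[0,0,0]}]}}

```text
time_s: 15.95
position: [0.5263, -0.0571, 0.0325]
tcp_rot: [[-1.0, -0.0, 0.0], [-0.0, 1.0, -0.0], [-0.0, -0.0, -1.0]]
force: [-1.1, -0.9, 7.4]
opening: 0.01
grasp_force: 3.9
```

Request:
{"name": "servo_tool", "arguments": {"targets": [{"offset":[0,0,0.0004],"dr":[0,0,0]},{"offset":[0,0,0.0008],"dr":[0,0,0]},{"offset":[0,0,0.0012],"dr":[0,0,0]},{"offset":[0,0,0.0012],"dr":[0,0,0]}]}}

```text
time_s: 16.28
position: [0.5263, -0.0571, 0.0315]
tcp_rot: [[-1.0, -0.0, 0.001], [-0.0, 1.0, -0.0], [-0.001, -0.0, -1.0]]
force: [-2.3, 0.0, 8.6]
opening: 0.006
grasp_force: 4.3
```

Request:
{"name": "servo_tool", "arguments": {"targets": [{"offset":[0,0,0.0004],"dr":[0,0,0]},{"offset":[0,0,0.0008],"dr":[0,0,0]},{"offset":[0,0,0.0012],"dr":[0,0,0]},{"offset":[0,0,0.0016],"dr":[0,0,0]},{"offset":[0,0,0.002],"dr":[0,0,0]},{"offset":[0,0,0.002],"dr":[0,0,0]}]}}

```text
time_s: 16.78
position: [0.5264, -0.0571, 0.0295]
tcp_rot: [[-1.0, -0.0, 0.001], [-0.0, 1.0, -0.0], [-0.001, -0.0, -1.0]]
force: [-1.8, 0.5, 8.0]
opening: 0.006
grasp_force: 4.3
```

Sinking steadily at about 8 N. I'll continue to the bottom (about 0.0273).

Request:
{"name": "servo_tool", "arguments": {"targets": [{"offset":[0,0,0.0004],"dr":[0,0,0]},{"offset":[0,0,0.0008],"dr":[0,0,0]},{"offset":[0,0,0.0012],"dr":[0,0,0]},{"offset":[0,0,0.0016],"dr":[0,0,0]},{"offset":[0,0,0.002],"dr":[0,0,0]},{"offset":[0,0,0.0022],"dr":[0,0,0]},{"offset":[0,0,0.0022],"dr":[0,0,0]}]}}

```text
time_s: 17.37
position: [0.5263, -0.0571, 0.0273]
tcp_rot: [[-1.0, -0.0, 0.001], [-0.0, 1.0, -0.0], [-0.001, -0.0, -1.0]]
force: [-2.4, 0.2, 8.6]
opening: 0.009
grasp_force: 4.4
```

Request:
{"name": "servo_tool", "arguments": {"targets": [{"offset":[0,0,0.0004],"dr":[0,0,0]},{"offset":[0,0,0.0008],"dr":[0,0,0]},{"offset":[0,0,0.0012],"dr":[0,0,0]},{"offset":[0,0,0.0012],"dr":[0,0,0]},{"offset":[0,0,0.0012],"dr":[0,0,0]}]}}

```text
time_s: 17.78
position: [0.5264, -0.0571, 0.0272]
tcp_rot: [[-1.0, -0.0, 0.001], [-0.0, 1.0, -0.001], [-0.001, -0.001, -1.0]]
force: [-3.8, 0.3, 16.5]
opening: 0.006
grasp_force: 8.4
```

Bottomed at 0.0272, 6 mm down, firm at 16.5 N. I'll ease to a light press.

Request:
{"name": "servo_tool", "arguments": {"targets": [{"offset":[0,0,-0.0006],"dr":[0,0,0]},{"offset":[0,0,-0.0012],"dr":[0,0,0]},{"offset":[0,0,-0.0017],"dr":[0,0,0]},{"offset":[0,0,-0.0017],"dr":[0,0,0]},{"offset":[0,0,-0.0017],"dr":[0,0,0]},{"offset":[0,0,-0.0017],"dr":[0,0,0]}]}}

```text
time_s: 18.28
position: [0.5263, -0.0571, 0.0272]
tcp_rot: [[-1.0, -0.0, 0.0], [-0.0, 1.0, -0.0], [-0.0, -0.0, -1.0]]
force: [-1.3, -0.2, 7.3]
opening: 0.005
grasp_force: 3.7
```

```bash
python3 - <<'E'
from rig import bot, viewer
import cv2
c=viewer.capture("scene"); s=bot.read_state(); print(s["force"],s["grasp_force"],s["position"])
cv2.imwrite("pics/s6.png",cv2.resize(c["color"][140:260,180:340,::-1],(800,600),interpolation=cv2.INTER_CUBIC))
E
```

```text
[-1.34462285 -0.12470139  6.99480052] 3.7533185185748152 [ 0.5263536  -0.05713325  0.02724899]
```

View pics/s6.png

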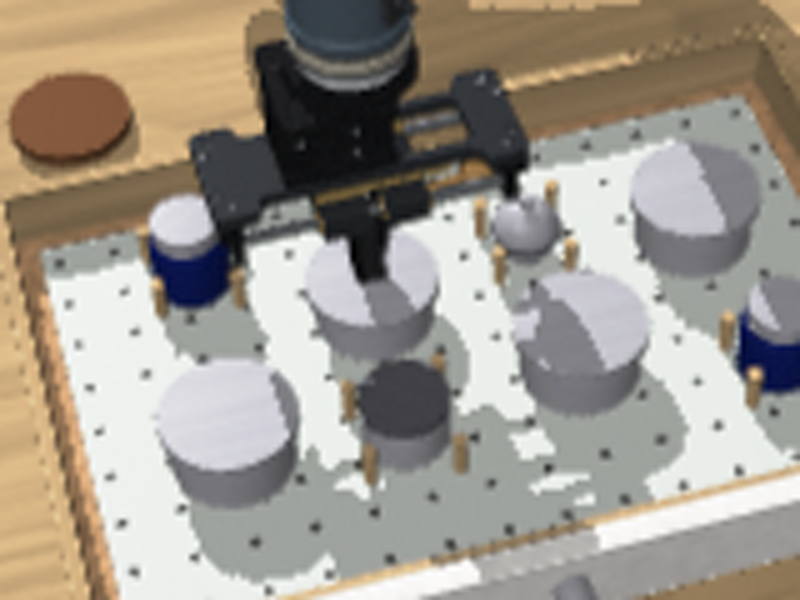

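Lid 3 (about (370,280)) sits level and lower than before, with the tip at (370,275) on its middle. The other lids, jars, ball and pot are unmoved. I'll ease slightly more and hand in.

Request:
{"name": "servo_tool", "arguments": {"targets": [{"offset":[0,0,-0.0004],"dr":[0,0,0]},{"offset":[0,0,-0.0004],"dr":[0,0,0]},{"offset":[0,0,-0.0004],"dr":[0,0,0]},{"offset":[0,0,-0.0004],"dr":[0,0,0]},{"offset":[0,0,-0.0004],"dr":[0,0,0]},{"offset":[0,0,-0.0004],"dr":[0,0,0]}]}}

```text
time_s: 18.83
position: [0.5263, -0.0571, 0.0273]
tcp_rot: [[-1.0, -0.0, 0.0], [-0.0, 1.0, -0.0], [-0.0, -0.0, -1.0]]
force: [-0.8, -0.6, 5.7]
opening: 0.006
grasp_force: 2.8
```

```bash
python3 -c "
from rig import bot,ticket
s=bot.read_state(); print(s['force'],s['grasp_force'],s['position'])
if 1.5<s['force'][2]<8: print(ticket.hand_in())"
```

```text
[-0.84652173 -0.555445    5.65562712] 2.7951709744229447 [ 0.52631494 -0.05710547  0.02727554]
the job is handed in; nothing more can be done
None
```

The loose lid was lid 3, third from left: it rocked under an edge press, went down 6 mm when pressed at its middle and is now firm, with the fingertips resting on it at about 6 N; the job is handed in at 18.8 s, with lids 1 and 2 found sound and lid 4 never touched.

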